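# Slide a thin stone sample off its riser and put it on the display stand

## Task

Slide the long thin slate sample along its channel until a good third of it hangs out over the riser's open edge while it still lies flat, then grip the overhanging part, lift it off and lay it flat across both battens of the wooden display stand, centred and square. Let go of it there. Do not drop it on the table, and leave the other things where they are.

Things in the scene. Friction and masses are not known exactly. Their poses are not given: they have to be found in the camera images.
- strip_center (a point): centre (half-way up) of the thin slate sample to move: a loose flat dark strip, 60 mm wide (its x), 200 mm long (its y), 5 mm thick, about 0.15 kg. It starts lying flat in either one of the riser's two channels, its long axis along the channel (its y along the riser's y), its front end 5 to 25 mm short of the open edge.
- riser: fixed plywood block, 160 (x) by 290 (y) by 70 mm high; origin at the centre of its underside, z up. Its top, at 70 mm, has two channels along y, centred at x = -38 and +38 mm, each 68 mm wide, between aluminium dividers 8 mm wide and 7 mm high. A like lip closes the +y end; at first at least 55 mm of channel is free between it and the strip.
- riser_edge (a point): middle of the riser's open top edge (riser y = -145 mm, 70 mm above the table; axes as the riser's). Here the channels are open and level, so that a sample can slide out over the edge towards -y. Beyond it is free space down to the table (or to the stand, at most 45 mm high).
- stand: fixed wooden display stand: a base 100 (x) by 175 (y) by 8 mm thick with two cross battens along x, each 100 mm long, 20 mm thick, centred at y = -73 and +73 mm, tops 45 mm above the table, open between. Origin at the centre of its underside, z up. The strip is to lie along the stand's y over both battens, its middle above the origin.
- block_center (a point): centre of the thick pale stone block 60 x 110 x 22 mm, loose in the riser's other channel; leave it
- bowl_center (a point): middle of a green glazed bowl, 120 mm across and 60 mm high, loose on the table; leave it
- sealer_center (a point): middle (75 mm up) of a white sealer bottle 60 mm across and 150 mm high, loose on the table; leave it
- brush_center (a point): near the middle of a small brush lying on the table; leave it
Things that resemble listed ones, but are neither listed nor needed, are in the scene too. There is more than one size of the part that bears strip_center; the job needs the middle-sized.

How it is judged:
By the outcome, as a careful person would: the job done as asked, in the order asked, and still so for the second after the job is handed in, with the robot touching nothing.
It also fails if it takes over 54 s, if anything falls off the work surface, if the arm or the gripper's body presses on something with over 40 N, if the wrist force passes 120 N, or if a joint passes its speed limit or range.

## Robot

A 7-joint arm with a two-finger parallel gripper is mounted at the origin on the work surface. World frame = base frame: x ahead of the robot, y to its left, z up, the work surface at z = 0. Lengths are in mm, angles in rad, forces in N, time in s.
With the tool pointing down it reaches from about 400 to 875 mm from the base axis. Payload 4.4 kg.
Tool frame: the origin (TCP) lies at the very end of the fingers, on their centre line; the grasp point (between the pads) lies 19 mm behind it; z points along the fingers, y is the direction in which the jaws open and shut (so a half turn about z gives the same grasp; the last joint's range is limited). The gripper opens to 85 mm and grips with 20 to 120 N. Pads are 22 mm wide; open, the fingers measure 114 mm over their backs; the gripper's body (76 mm by 85 mm) begins 54 mm behind the grasp point. The pads swing forward as they close: fully open they stand 13 mm farther back than shut.
Start: joints at [-1.273, 0.628, 0.038, 1.517, -0.027, 0.996, -0.02], TCP at [231.266, 607.482, 231.313] pointing down, gripper open.
Joint ranges: [-3.06, 3.06], [-0.37, 2.12], [-1.25, 1.32], [0.18, 2.47], [-1.1, 4.24], [0.23, 1.98], [-2.94, 2.94]. Speed limits (rad/s): [2.57, 2.57, 3.14, 3.14, 3.14, 3.14, 3.14].

## Interface

Orientations are given as [roll, pitch, yaw] about the fixed x, y, z axes, in that order (R = Rz(yaw) Ry(pitch) Rx(roll)).
In Python, from cell import ctrl gives the robot as it stands.
- The arm moves only by the shell command python3 -m crank 'ROWS' [OPENING]. ROWS is JSON, a list that holds one entry, the list of rows, each a list of 6 numbers: the shift along the tool's x, y, z in units of 30 mm (1.0 is 30 mm), then the turn, a rotation vector about the tool's x, y, z in units of 6 degrees (1.0 is 6 degrees). In form: [[[tx, ty, tz, rx, ry, rz], ...]]. A call has 1 to 12 rows; each row shifts and turns the pose as measured when the row begins, along the tool's axes as they then stand; what a row does not reach is not made up. A row lasts 1/12 s, in which the tool goes at most 41.7 mm and 7.16 degrees, less where a joint would pass 70% of its speed; a pose out of reach is approached as far as the arm can. A call is refused whole if a number of a shift passes 1 or a number of a turn 1, either way. A call with a gripper value outside its range is refused whole. OPENING is the gripper command: -1 is fully open, 1 is shut, values between are in proportion, set as the call begins (- or left out, the last holds). The fingers move at their own pace and stop on an object; the grip force is fixed at half the most. Time passes only in rows, so rows that do not move let the fingers close. It gives the time, the measured TCP pose, the force and the opening at its end, in the units of the state.
- ctrl.read_state(): the state, without advancing time (a new reading comes with each control period).
- ctrl.get_image(name): name is "scene" or "top" or "wrist"; returns a dict with "color" (400x640x3 uint8, red, green, blue), "depth" (400x640 float32, mm along the optical axis (not along the pixel's ray), 0 where there is no reading), "camera_matrix" (3x3 intrinsics, pixels), "R" (3x3) and "t" (3): a world point X has camera coordinates R X + t. Camera axes: x right, y down, z forward; pixel columns grow to the right and rows downward; lengths in mm; the calibration is good to about 2 mm. A picture is of the moment at which its call begins.
- ctrl.finish_job(): hands the job in, once; it reports no verdict.
Trained networks look in a picture, given as the dict that the camera call returned (one of the last four; its "shot" number tells which), for a name from the list of things; names that differ only in an ending like _2 or _b are one class to them, and where a whole thing is asked for, a point or a joint stands for the part that bears it (a point fixed in the world has none). Each returns a list of dicts, best first, with "conf" (0 to 1); they miss things now and then, are a little off and sometimes report something else, mostly with a low value. They report only what shows in the picture. A call takes as long as a camera call. They do not tell look-alikes from the thing itself.
- ctrl.search_frame(query, picture): "extent" ([centre column, centre row, width, height] in pixels, round what is visible of it).
The state is a dict: "clock": time; "qpos": joint angles; "qd": joint speeds; "tau": joint torques, N m; "eef_pos": TCP position; "tool_rot": TCP orientation; "force": force on the tool from outside, world axes, zero at the start; "torque": the same for the moment, N m; "width": finger opening in mm.
Only numpy, scipy, OpenCV 4.12 (cv2) and the standard library are available. Lean on these libraries where they do the work, as an engineer would, in place of code of your own. Each camera call takes 0.05 s, during which the arm holds its last target. There are 200 camera calls.

## Working session

There is one attempt and no reset: what is moved stays moved. The work goes in short steps, Python scripts to look and compute and a shell command to move; the robot and the scene stay as the last step left them, time stands still between calls to the robot, and variables do not carry over. Pictures are saved under pics/ and viewed, about 8 in all and at most 12, crops included, and the job is handed in when it is done.

```bash
ls; mkdir -p pics
cat > h.py <<'E'
import numpy as np, cv2
from cell import ctrl
def pts(p):
    K=np.array(p["camera_matrix"]);R=np.array(p["R"]);t=np.array(p["t"]);d=p["depth"]
    v,u=np.mgrid[:400,:640]
    c=np.stack([(u-K[0,2])/K[0,0]*d,(v-K[1,2])/K[1,1]*d,d],-1)
    return (c-t)@R
E
python3 - <<'E'
from h import *
ims=[]
for n in("scene","top"):
    p=ctrl.get_image(n); np.savez("/tmp/"+n,**{k:p[k] for k in("color","depth","camera_matrix","R","t")})
    P=pts(p)
    cv2.imwrite(f"pics/{n}0.png",p["color"][...,::-1])
    for q in("strip_center","riser","stand","block_center","bowl_center","sealer_center","brush_center"):
        for r in ctrl.search_frame(q,p)[:4]:
            e=r["extent"];c,w=int(e[0]),int(e[1])
            print(n,q,round(r["conf"],2),np.round(e),np.round(P[min(w,399),min(c,639)]))
print(ctrl.read_state())
E
```

```text
pics
scene strip_center 0.7 [292. 157.  96.  19.] [ 317. -252.    5.]
scene strip_center 0.6 [471. 347.  79.  61.] [607. 388.   5.]
scene strip_center 0.56 [323. 236.  97.  43.] [596.  68.  73.]
scene riser 0.64 [346. 248. 159. 114.] [601. 123.  75.]
scene riser 0.63 [216. 186.  76.  52.] [ 562. -310.    9.]
scene stand 0.96 [216. 185.  76.  52.] [ 558. -315.    8.]
scene block_center 0.64 [336. 208.  56.  34.] [526.  48.  91.]
scene bowl_center 0.58 [188. 254.  62.  51.] [ 764. -162.   14.]
scene sealer_center 0.93 [157. 196.  40.  60.] [ 730. -285.   90.]
scene brush_center 0.84 [312. 344.  76. 102.] [770. 172.  14.]
top strip_center 0.82 [187. 178.  34.  62.] [589. 388.   5.]
top strip_center 0.77 [304. 171.  84.  36.] [592.  69.  76.]
top strip_center 0.7 [428. 280. 103.  82.] [ 303. -255.   10.]
top riser 0.87 [295. 190. 119.  80.] [545.  90.  64.]
top stand 0.8 [439. 185.  70.  44.] [ 559. -296.    6.]
top block_center 0.57 [313. 201.  48.  34.] [517.  47.  93.]
top block_center 0.27 [270. 117.  21.  69.] [747. 158.  17.]
top bowl_center 0.87 [380. 102.  47.  45.] [ 787. -138.    5.]
top sealer_center 0.57 [450. 120.  40.  32.] [ 711. -294.  110.]
top brush_center 0.63 [270. 116.  18.  70.] [748. 160.  22.]
{'clock': 0.8, 'qpos': array([-1.27278675,  0.62832653,  0.03848106,  1.51738484, -0.02702514,
        0.99629342, -0.01999504]), 'qd': array([ 0.00036725,  0.00061763, -0.00136733, -0.00191444,  0.00019951,
       -0.00049277, -0.00122423]), 'tau': array([ 3.72309596e-04, -5.63223982e+01,  1.22543313e+00, -1.93778390e+01,
        1.08760083e-02,  1.54950154e-03,  2.78373271e-06]), 'eef_pos': array([231.26181853, 607.50242388, 231.36558331]), 'tool_rot': array([ 3.14148858e+00, -7.42355317e-05,  2.77776504e+00]), 'force': array([-0.25119461,  0.60314099, -0.74653054]), 'torque': array([-0.01891934,  0.00803868,  0.01604192]), 'width': 85.56579721223864}
```

View pics.

Run:
```python
import cv2,numpy as np
a=cv2.imread("pics/top0.png");b=cv2.imread("pics/scene0.png")
cv2.imwrite("pics/t0.png",cv2.resize(a[60:340,130:530],(800,560),interpolation=cv2.INTER_CUBIC))
cv2.imwrite("pics/s0.png",cv2.resize(b[100:400,110:510],(800,600),interpolation=cv2.INTER_CUBIC))
```

```text
(no output)
```

View pics/t0.png

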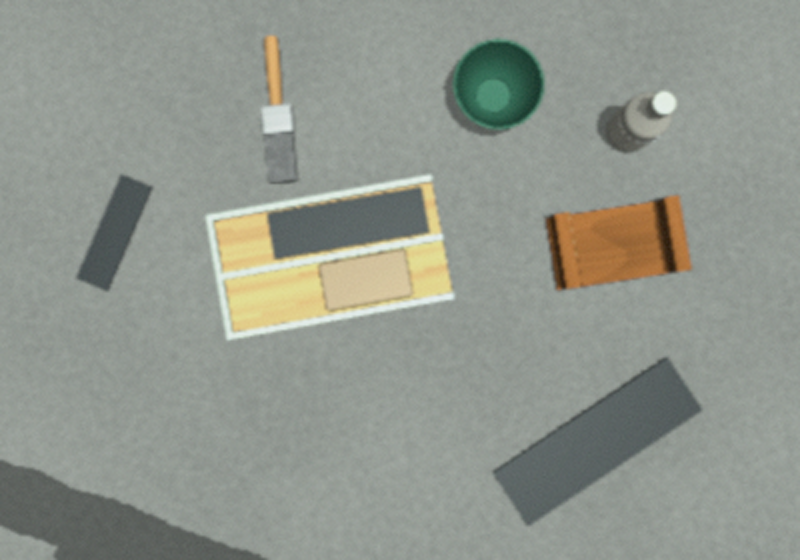

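View pics/s0.png

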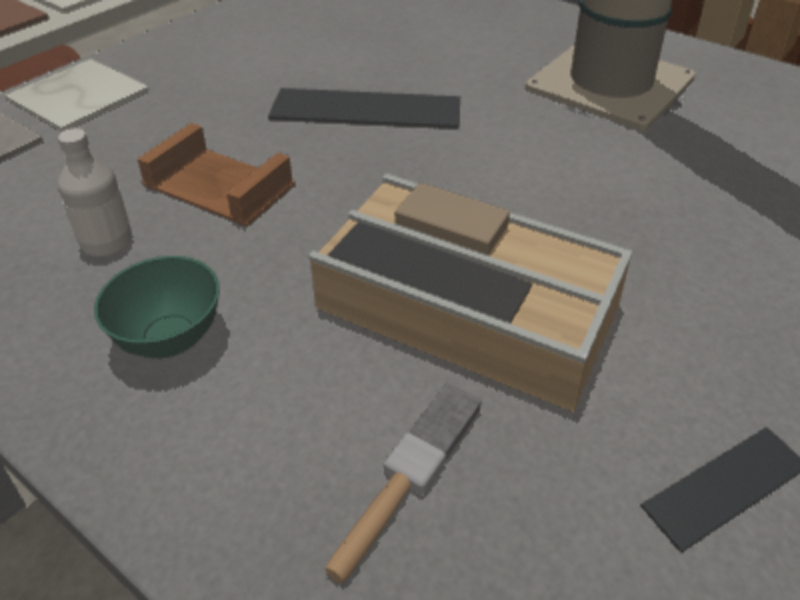

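Top view: the strip (about 348,222 in the crop) is in the far channel with its front near the open edge at right (430,185–450,295). The block is in the near channel, the stand is at (618,243), and the look-alike strips lie on the table. Next I measure.

```bash
cat >> h.py <<'E'
def rect(Q):
    (c,s,a)=cv2.minAreaRect(Q[:,:2].astype(np.float32)); b=cv2.boxPoints((c,s,a))
    e=[b[1]-b[0],b[2]-b[1]]; e=max(e,key=np.linalg.norm); e=e*np.sign(e[1])
    return np.round(c,1),np.round(sorted(s),1),round(np.degrees(np.arctan2(-e[0],e[1])),2)
def clean(m):
    n,l,st,_=cv2.connectedComponentsWithStats(m.astype(np.uint8),connectivity=8)
    return l==1+np.argmax(st[1:,4])
def measure(p,box=None):
    P=pts(p);col=np.array(p["color"]).astype(int);x,y,z=P[...,0],P[...,1],P[...,2]
    ok=np.array(p["depth"])>0
    br=col.max(2); sat=br-col.min(2)
    near=ok&(x>430)&(x<720)&(y>-60)&(y<280)
    out={}
    m=clean(near&(z>60)&(z<84)); out["riser"]=(rect(P[m]),np.median(z[m]))
    m=clean(near&(z>64)&(z<84)&(br<95)&(sat<30)); out["strip"]=(rect(P[m]),np.median(z[m]))
    s=ok&(x>430)&(x<690)&(y>-450)&(y<-180)&(sat>40)&(col[...,0]>col[...,2])
    m=clean(s&(z>-5)&(z<60)); out["stand"]=(rect(P[m]),np.median(z[m]))
    b=s&(z>38)&(z<52); n,l,st,_=cv2.connectedComponentsWithStats(b.astype(np.uint8))
    for i in range(1,n):
        if st[i,4]>30: out["bat%d"%i]=(rect(P[l==i]),np.median(z[l==i]),P[l==i].mean(0).round(1))
    return out
E
python3 - <<'E'
from h import *
for n in("top","scene"):
    p=dict(np.load(f"/tmp/{n}.npz"))
    for k,v in measure(p).items(): print(n,k,*v)
E
```

```text
Traceback (most recent call last):
  File "h.py", line 22, in measure
    m=clean(near&(z>64)&(z<84)&(br<95)&(sat<30)); out["strip"]=(rect(P[m]),np.median(z[m]))
  File "h.py", line 14, in clean
    return l==1+np.argmax(st[1:,4])
                ~~~~~~~~~^^^^^^^^^^
ValueError: attempt to get argmax of an empty sequence
```

```bash
python3 - <<'E'
from h import *
p=dict(np.load("/tmp/top.npz"));P=pts(p);c=p["color"]
for u,v in[(304,171),(295,173),(313,201),(300,185),(425,185),(466,180),(415,185)]:print(u,v,c[v,u],P[v,u].round(1))
print(p["depth"].shape,(p["depth"]==0).mean())
z=P[165:178,285:325,2];print(np.percentile(z,[5,50,95]))
E
sed -i 's/(br<95)&(sat<30)/(br<115)\&(sat<30)/' h.py
python3 - <<'E'
from h import *
for n in("top","scene"):
    p=dict(np.load(f"/tmp/{n}.npz"))
    for k,v in measure(p).items(): print(n,k,*v)
E
```

```text
304 171 [ 92 102 102] [592.   66.1  76.2]
295 173 [ 95 104 101] [587.4  89.   75.2]
313 201 [212 197 159] [515.   44.1  93.3]
300 185 [223 215 171] [557.3  77.1  68.6]
425 185 [167 111  62] [ 557.  -257.1    8. ]
466 180 [139  91  51] [ 565.2 -354.2   47.2]
415 185 [183 122  65] [ 554.4 -221.2   45.7]
(400, 640) 0.00401953125
[71.19236912 74.28135478 77.57130589]
top riser (array([549.2,  92.2]), array([160.6, 290.8]), np.float32(9.46)) 72.14395178652143
top strip (array([592.3,  67.7]), array([ 57.2, 194.9]), np.float32(8.64)) 74.19164351113446
top stand (array([ 565.6, -278.2]), array([103.9, 151. ]), np.float32(7.75)) 8.047622317167217
top bat1 (array([ 574.9, -360.9]), array([21.4, 99.3]), np.float32(-82.37)) 44.14096995555869 [ 574.7 -360.5   44. ]
top bat2 (array([ 555. , -216.6]), array([21.4, 99.3]), np.float32(-81.98)) 44.33192851432665 [ 554.8 -216.2   44.1]
scene riser (array([550.8,  90.9]), array([164.3, 290.6]), np.float32(9.67)) 73.63467051201187
scene strip (array([587.4,  92.3]), array([ 69.3, 279.4]), np.float32(9.7)) 74.62705212054075
scene stand (array([ 566. , -280.3]), array([102.2, 148.1]), np.float32(6.21)) 8.0994154302767
scene bat1 (array([ 576.5, -361.8]), array([21.5, 99.3]), np.float32(-81.97)) 44.77918814989124 [ 579.2 -361.5   44.8]
scene bat2 (array([ 558.2, -217.5]), array([21.6, 97.2]), np.float32(-83.97)) 44.76017413766967 [ 561.  -216.9   44.8]
```

```bash
cat >> h.py <<'E'
from scipy.spatial.transform import Rotation as Ro
def rz(a): a=np.radians(a); return np.array([np.cos(a),np.sin(a)]),np.array([-np.sin(a),np.cos(a)])
RIS=(np.array([549.7,91.9]),9.4); STA=(np.array([565.8,-289.0]),7.7)
def fr(F,x,y): a,b=rz(F[1]); return F[0]+x*a+y*b
def inv(F,p): a,b=rz(F[1]); d=np.array(p)[:2]-F[0]; return np.round([d@a,d@b],1)
def to(xy,z,yaw):
    s=ctrl.read_state(); R=Ro.from_euler("xyz",s["tool_rot"]); T=Ro.from_euler("xyz",[np.pi,0,np.radians(yaw)])
    d=R.inv().apply(np.r_[xy,z]-s["eef_pos"])/30; t=np.degrees((R.inv()*T).as_rotvec())/6
    print("shift",d.round(2),"after turn",(T.inv().apply(np.r_[xy,z]-s["eef_pos"])/30).round(2),"turn",t.round(2),"F",s["force"].round(1),"w",round(s["width"],1),"clk",round(s["clock"],2))
E
python3 -c "
from h import *
to(fr(RIS,38,103),150,99.4)"
```

```text
shift [-15.4   -8.68   2.71] after turn [-15.26   8.93   2.71] turn [ 0.   -0.    9.96] F [-0.3  0.6 -0.7] w 85.6 clk 0.8
```

```bash
python3 -m crank '[[[0,0,0,0,0,1],[0,0,0,0,0,1],[0,0,0,0,0,1],[0,0,0,0,0,1],[0,0,0,0,0,1],[0,0,0,0,0,1],[0,0,0,0,0,1],[0,0,0,0,0,1],[0,0,0,0,0,1],[0,0,0,0,0,1]]]' 1
python3 -m crank '[[[-1,0.6,0,0,0,0],[-1,0.6,0,0,0,0],[-1,0.6,0,0,0,0],[-1,0.6,0,0,0,0],[-1,0.6,0,0,0,0],[-1,0.6,0,0,0,0],[-1,0.6,0,0,0,0],[-1,0.6,0,0,0,0],[-1,0.6,0,0,0,0],[-1,0.6,0,0,0,0],[-1,0.6,0,0,0,0],[-1,0.6,0,0,0,0]]]'
python3 -c "
from h import *
to(fr(RIS,38,103),150,99.4)"
```

```text
clock: 1.63
eef_pos: [231.1, 607.7, 231.8]
tool_rot: [-3.14, -0.002, 1.682]
force: [0.4, -0.1, 0.2]
width: -0.1
clock: 2.63
eef_pos: [487.9, 273.2, 228.3]
tool_rot: [-3.14, -0.011, 1.701]
force: [0.1, 1.1, -0.1]
width: -0.1
shift [-2.82  2.41  2.57] after turn [-2.87  2.31  2.61] turn [-0.02 -0.11 -0.32] F [ 0.1  1.1 -0.1] w -0.1 clk 2.63
```

```bash
python3 -m crank '[[[-0.7,0.6,0.2,0,-0.1,-0.1],[-0.7,0.6,0.4,0,0,-0.1],[-0.7,0.6,0.6,0,0,-0.1],[-0.5,0.4,0.7,0,0,0],[-0.2,0.2,0.7,0,0,0],[0,0,0,0,0,0]]]'
python3 -c "
from h import *
to(fr(RIS,38,103),80,99.4)
p=ctrl.get_image('top');print(*measure(p).items(),sep='\n')"
```

```text
clock: 3.13
eef_pos: [583.3, 186.2, 150.7]
tool_rot: [3.132, 0.002, 1.72]
force: [-0.8, 0.9, -0.2]
width: 0.6
shift [ 0.51 -0.38  2.35] after turn [ 0.51 -0.35  2.36] turn [ 0.09  0.02 -0.14] F [-0.8  0.9 -0.2] w 0.6 clk 3.13
('riser', ((array([549.1,  92.1]), array([160.4, 290.2]), np.float32(9.43)), np.float64(72.52686807773208)))
('strip', ((array([592.6,  67.7]), array([ 57.5, 194.5]), np.float32(8.82)), np.float64(74.28564367807505)))
('stand', ((array([ 565.1, -278.6]), array([104.7, 150.5]), np.float32(6.91)), np.float64(7.952712574869594)))
('bat1', ((array([ 574.9, -361. ]), array([ 21.9, 100. ]), np.float32(-82.59)), np.float64(44.163648169940956), array([ 574.4, -360.4,   44.2])))
('bat2', ((array([ 555. , -216.9]), array([21.3, 99.3]), np.float32(-82.1)), np.float64(44.22829131654219), array([ 555.2, -216.3,   44. ])))
```

Next I descend to z≈80, then creep to the channel floor.

```bash
python3 -m crank '[[[0.25,-0.17,0.5,0.1,0,-0.1],[0.25,-0.17,0.7,0,0,0],[0,0,0.7,0,0,0],[0,0,0.4,0,0,0],[0,0,0,0,0,0]]]'
python3 -c "
from h import *
to(fr(RIS,38,103),72,99.4)"
```

```text
clock: 3.6
eef_pos: [570.1, 209.1, 85.5]
tool_rot: [3.136, -0.005, 1.74]
force: [-0.0, -0.0, -1.2]
width: 0.1
shift [-0.31 -0.04  0.45] after turn [-0.31 -0.04  0.45] turn [ 0.05 -0.04  0.05] F [-0.  -0.  -1.2] w 0.1 clk 3.6
```

```bash
python3 -m crank '[[[-0.15,0,0.2,0,0,0],[-0.15,0,0.1,0,0,0],[0,0,0.1,0,0,0],[0,0,0,0,0,0]]]'
python3 -c "
from h import *
to(fr(RIS,38,103),72,99.4)"
```

```text
clock: 3.93
eef_pos: [572.1, 202.6, 75.4]
tool_rot: [3.133, -0.006, 1.744]
force: [-0.7, 0.4, 0.1]
width: 0.3
shift [-0.08 -0.07  0.11] after turn [-0.08 -0.07  0.11] turn [ 0.08 -0.06  0.08] F [-0.7  0.4  0.1] w 0.3 clk 3.93
```

```bash
python3 -m crank '[[[0,0,0.08,0.08,-0.06,0],[0,0,0.06,0,0,0],[0,0,0.03,0,0,0],[0,0,0,0,0,0]]]'
python3 -c "
from h import *
to(fr(RIS,38,103),72,99.4)"
```

```text
clock: 4.27
eef_pos: [573.9, 202.2, 71.7]
tool_rot: [3.138, 0.0, 1.742]
force: [0.4, 0.6, 0.3]
width: -0.0
shift [-0.06 -0.13 -0.01] after turn [-0.06 -0.13 -0.01] turn [0.03 0.   0.07] F [0.4 0.6 0.3] w -0.0 clk 4.27
```

```bash
python3 -m crank '[[[-0.1,-0.06,0,0,0,0],[-0.2,-0.06,0,0,0,0],[-0.2,0,0,0,0,0],[-0.2,0,0,0,0,0.03],[-0.2,0,0,0,0,0.03],[-0.2,0,0,0,0,0],[-0.2,0,0,0,0,0],[-0.2,0,0,0,0,0],[-0.2,0,0,0,0,0],[-0.2,0,0,0,0,0],[-0.1,0,0,0,0,0],[0,0,0,0,0,0]]]'
python3 -c "
from h import *
to(fr(RIS,38,-12),72,99.4)
p=ctrl.get_image('top');r=measure(p)['strip'];print(r,inv(RIS,r[0][0]))"
```

```text
clock: 5.27
eef_pos: [581.1, 135.0, 71.9]
tool_rot: [3.138, -0.0, 1.733]
force: [0.6, -0.3, -0.7]
width: 0.0
shift [-1.65  0.   -0.  ] after turn [-1.65 -0.   -0.  ] turn [ 0.03 -0.   -0.01] F [ 0.6 -0.3 -0.7] w 0.0 clk 5.27
((array([599.7,  31.5]), array([ 57.5, 192.2]), np.float32(9.14)), np.float64(74.23842816693289)) [ 39.5 -67.8]
```

```bash
python3 -m crank '[[[-0.1,0,0,0,0,0],[-0.18,0,0,0,0,0],[-0.2,0,0,0,0,0],[-0.2,0,0,0,0,0],[-0.2,0,0,0,0,0],[-0.2,0,0,0,0,0],[-0.2,0,0,0,0,0],[-0.17,0,0,0,0,0],[-0.12,0,0,0,0,0],[-0.08,0,0,0,0,0],[-0.04,0,0,0,0,0],[0,0,0,0,0,0]]]'
python3 -c "
from h import *
to(fr(RIS,38,-12),72,99.4)
p=ctrl.get_image('top');r=measure(p)['strip'];print(r,inv(RIS,r[0][0]))
cv2.imwrite('pics/t1.png',p['color'][60:340,130:530,::-1])"
```

```text
clock: 6.32
eef_pos: [590.1, 80.8, 71.9]
tool_rot: [3.138, -0.001, 1.735]
force: [0.0, 0.4, 0.1]
width: 0.0
shift [ 0.18 -0.   -0.  ] after turn [ 0.18 -0.   -0.  ] turn [ 0.03 -0.01 -0.  ] F [0.  0.4 0.1] w 0.0 clk 6.32
((array([605.7,  -3.7]), array([ 57.2, 120.1]), np.float32(8.96)), np.float64(74.28420206132485)) [  39.6 -103.5]
```

View pics/t1.png

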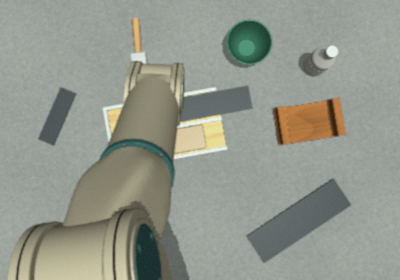

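```bash
sed -i 's/(y>-60)/(y>-180)/' h.py
python3 -m crank '[[[0.3,0,-0.3,0,0,0],[0.3,0,-0.7,0,0,0],[0.3,0,-1,0,0,0],[0.5,0,-1,0,0,0],[0.5,0,-1,0,0,0],[0,0,0,0,0,0]]]' -1
python3 -c "
from h import *
p=ctrl.get_image('scene');m=measure(p)
for k in('riser','strip'):print(k,m[k],inv(RIS,m[k][0][0]))
cv2.imwrite('pics/s1.png',p['color'][80:320,150:450,::-1])
p=ctrl.get_image('top');P=pts(p);c=np.array(p['color']).astype(int)
s=(c.max(2)<115)&(np.ptp(c,axis=2)<30)&(abs(P[...,2]-74)<10)&(P[...,1]<60)&(P[...,1]>-180)&(P[...,0]>500)
Q=np.array([inv(RIS,q) for q in P[clean(s)]]);print(np.percentile(Q,[0,1,50,99,100],axis=0).round(1),len(Q))
F=Q[(Q[:,1]<-160)];print('front z',len(F))
print(to(fr(RIS,38,-163),120,99.4))"
```

```text
clock: 6.87
eef_pos: [578.2, 141.7, 197.3]
tool_rot: [-3.14, -0.001, 1.734]
force: [1.0, 1.0, 1.0]
width: 72.7
riser ((array([558. ,  49.8]), array([164.8, 373.9]), np.float32(9.53)), np.float64(71.41600685317675)) [  1.3 -42.9]
strip ((array([557.6,  49.8]), array([163.1, 373.8]), np.float32(9.44)), np.float64(74.8244401085752)) [  0.9 -42.8]
[[  10.6 -226.7]
 [  11.8 -224.9]
 [  39.2 -133.6]
 [  67.5  -40.1]
 [  68.5  -35.2]] 1646
front z 590
shift [-6.82  0.19  2.45] after turn [-6.82  0.15  2.44] turn [-0.08  0.01 -0.03] F [ 0.3 -0.3  0.3] w 84.6 clk 6.97
None
```

View pics/s1.png

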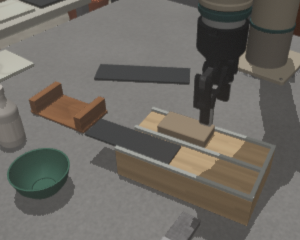

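```bash
python3 -m crank '[[[-0.5,0.02,0,-0.05,0,0],[-0.9,0.02,0,0,0,0],[-0.9,0.02,0,0,0,0],[-0.9,0.02,0,0,0,0],[-0.9,0.02,0,0,0,0],[-0.9,0.02,0.2,0,0,0],[-0.8,0.02,0.3,0,0,0],[-0.5,0,0.3,0,0,0],[-0.25,0,0.3,0,0,0],[0,0,0,0,0,0]]]'
python3 -c "
from h import *
to(fr(RIS,39,-164),80,99.4)"
```

```text
clock: 7.8
eef_pos: [602.4, -79.8, 147.6]
tool_rot: [-3.117, 0.008, 1.724]
force: [-0.4, 0.5, 0.1]
width: 85.9
shift [0.49 0.55 2.24] after turn [0.47 0.5  2.25] turn [-0.23  0.07 -0.11] F [-0.4  0.5  0.1] w 85.9 clk 7.8
```

```bash
python3 -m crank '[[[0.25,0.25,0,-0.2,0.05,-0.1],[0.2,0.25,0.2,0,0,0],[0,0,0,0,0,0]]]'
python3 -c "
from h import *
to(fr(RIS,39,-164),80,99.4)"
```

```text
clock: 8.05
eef_pos: [614.1, -62.6, 139.0]
tool_rot: [-3.136, -0.0, 1.733]
force: [1.0, 1.1, -1.0]
width: 85.3
shift [-0.03  0.03  1.97] after turn [-0.03  0.02  1.97] turn [-0.05 -0.   -0.02] F [ 1.   1.1 -1. ] w 85.3 clk 8.05
```

```bash
python3 -m crank '[[[0,0.02,0.3,0,0,0],[0,0,0.5,0,0,0],[0,0,0.5,0,0,0],[0,0,0.5,0,0,0],[0,0,0.3,0,0,0],[0,0,0,0,0,0]]]'
python3 -c "
from h import *
to(fr(RIS,39.2,-164),49,99.4)"
```

```text
clock: 8.55
eef_pos: [617.4, -50.9, 73.2]
tool_rot: [3.141, -0.004, 1.749]
force: [-1.0, -1.5, -0.6]
width: 85.8
shift [-0.4  -0.15  0.8 ] after turn [-0.4  -0.14  0.81] turn [ 0.   -0.04  0.13] F [-1.  -1.5 -0.6] w 85.8 clk 8.55
```

```bash
python3 -m crank '[[[-0.2,-0.07,0,0,0,0.1],[-0.2,-0.07,0,0,0,0],[0,0,0,0,0,0],[0,0,0,0,0,0]]]'
python3 -c "
from h import *
to(fr(RIS,39.2,-164),49,99.4)"
```

```text
clock: 8.88
eef_pos: [616.1, -63.1, 74.2]
tool_rot: [3.14, -0.004, 1.74]
force: [0.0, 0.0, 0.5]
width: 85.5
shift [-0.01 -0.03  0.84] after turn [-0.01 -0.03  0.84] turn [ 0.02 -0.04  0.05] F [0.  0.  0.5] w 85.5 clk 8.88
```

```bash
python3 -m crank '[[[-0.02,-0.02,0.1,0,0,0.05],[-0.02,0,0.15,0,0,0],[-0.02,0,0.15,0,0,0],[-0.02,0,0.15,0,0,0],[-0.02,0,0.15,0,0,0],[0,0,0.1,0,0,0],[0,0,0,0,0,0],[0,0,0,0,0,0]]]'
python3 -c "
from h import *
to(fr(RIS,39.2,-164),49,99.4)
p=ctrl.get_image('scene');cv2.imwrite('pics/s2.png',cv2.resize(p['color'][120:320,180:430,::-1],(750,600)))"
```

```text
clock: 9.55
eef_pos: [617.0, -67.3, 49.1]
tool_rot: [3.137, -0.003, 1.733]
force: [0.0, -0.8, 0.1]
width: 85.6
shift [ 0.13 -0.04  0.  ] after turn [ 0.13 -0.04  0.  ] turn [ 0.04 -0.03 -0.02] F [ 0.  -0.8  0.1] w 85.6 clk 9.55
```

View pics/s2.png

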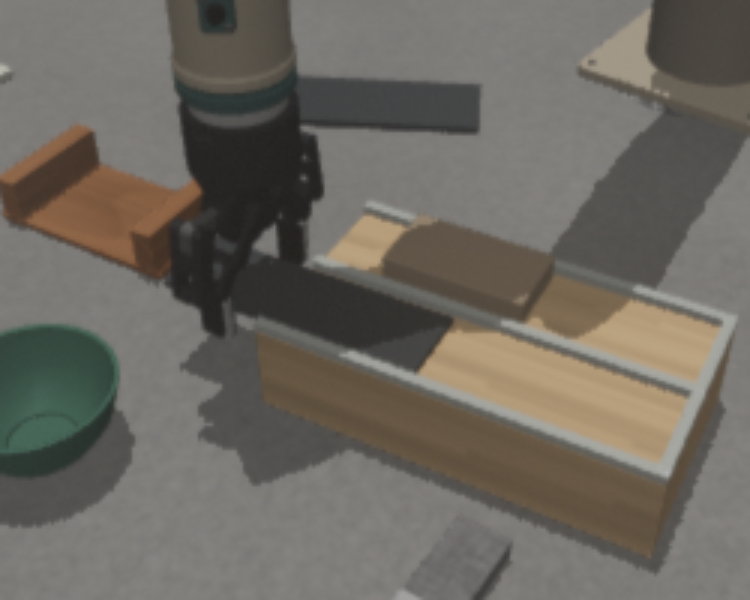

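The fingers straddle the overhang just beyond the edge at about (215–290, 270), and the strip lies flat. Closing now.

```bash
python3 -m crank '[[[0,0,0,0,0,0],[0,0,0,0,0,0],[0,0,0,0,0,0],[0,0,0,0,0,0],[0,0,0,0,0,0],[0,0,0,0,0,0],[0,0,0,0,0,0],[0,0,0,0,0,0]]]' 1
python3 -m crank '[[[0,0,-0.05,0,0,0],[0,0,-0.1,0,0,0],[0,0,-0.15,0,0,0],[0,0,-0.2,0,0,0],[0,0,-0.3,0,0,0],[0,0,-0.3,0,0,0],[0,0,-0.3,0,0,0],[0,0,-0.2,0,0,0],[0,0,0,0,0,0],[0,0,0,0,0,0]]]'
python3 -c "
from h import *
to(fr(STA,0,-42),90,97.7)
p=ctrl.get_image('scene');cv2.imwrite('pics/s3.png',cv2.resize(p['color'][120:320,180:430,::-1],(750,600)))"
```

```text
clock: 10.27
eef_pos: [617.1, -67.1, 49.9]
tool_rot: [3.137, -0.003, 1.733]
force: [0.0, 0.1, -0.3]
width: 58.3
clock: 11.1
eef_pos: [617.5, -67.3, 104.2]
tool_rot: [3.135, -0.002, 1.733]
force: [0.1, 0.9, -0.9]
width: 58.2
shift [-8.41 -2.94  0.43] after turn [-8.49 -2.7   0.47] turn [ 0.07 -0.02  0.27] F [ 0.1  0.9 -0.9] w 58.2 clk 11.1
```

View pics/s3.png

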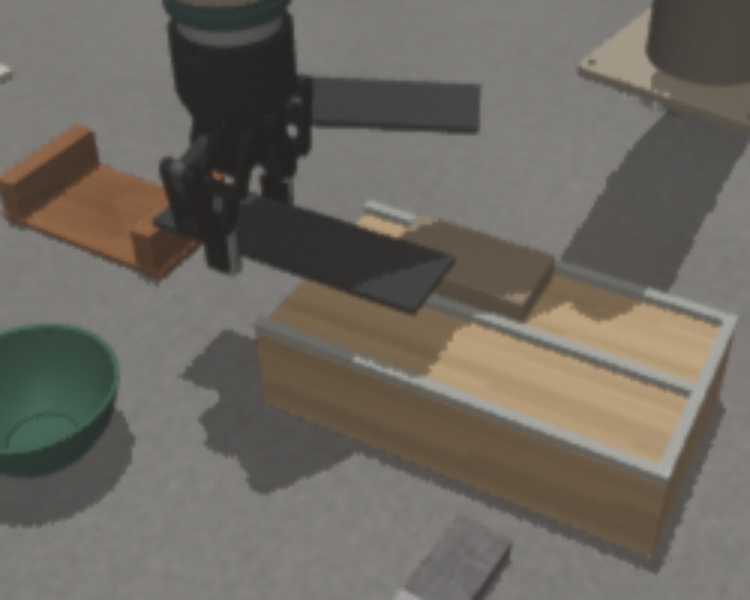

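```bash
python3 -m crank '[[[-0.15,-0.1,0,0,0,0.05],[-0.3,-0.2,0,0,0,0.05],[-0.5,-0.25,0,0,0,0.05],[-0.6,-0.3,0,0,0,0.05],[-0.7,-0.3,0,0,0,0.05],[-0.7,-0.3,0,0,0,0],[-0.7,-0.3,0,0,0,0],[-0.7,-0.3,0,0,0,0],[-0.7,-0.2,0,0,0,0],[-0.6,-0.1,0,0,0,0],[-0.5,0,0,0,0,0],[-0.4,0,0,0,0,0]]]'
python3 -m crank '[[[-0.2,0,0,0,0,0],[-0.1,0,0,0,0,0],[0,0,0,0,0,0],[0,0,0,0,0,0]]]'
python3 -c "
from h import *
to(fr(STA,0,-42),80,97.7)"
```

```text
clock: 12.15
eef_pos: [561.7, -285.6, 96.5]
tool_rot: [-3.134, -0.007, 1.702]
force: [-0.2, 0.2, -0.8]
width: 58.0
clock: 12.48
eef_pos: [560.2, -299.6, 95.1]
tool_rot: [-3.131, -0.006, 1.696]
force: [0.0, 0.1, -1.7]
width: 57.9
shift [-1.07  0.25  0.5 ] after turn [-1.07  0.23  0.5 ] turn [-0.1  -0.06 -0.09] F [ 0.   0.1 -1.7] w 57.9 clk 12.48
```

Next I measure the held strip itself relative to the stand.

```bash
python3 -m crank '[[[-0.3,0.08,0,-0.1,-0.06,-0.1],[-0.4,0.08,0,0,0,0],[-0.3,0.06,0,0,0,0],[0,0,0,0,0,0],[0,0,0,0,0,0]]]'
cat >> h.py <<'E'
def held(p,zlo,zhi):
    P=pts(p);c=np.array(p['color']).astype(int);x,y,z=P[...,0],P[...,1],P[...,2]
    s=(c.max(2)<120)&(np.ptp(c,axis=2)<30)&(z>zlo)&(z<zhi)&(y<-160)&(y>-440)&(x>490)&(x<640)
    Q=P[s]; A=np.c_[Q[:,:2],np.ones(len(Q))]; k=np.linalg.lstsq(A,Q[:,2],rcond=None)[0]
    L=np.array([inv(STA,q) for q in Q])
    return rect(Q),inv(STA,rect(Q)[0]),k.round(3),np.percentile(Q[:,2],[5,50,95]).round(1),np.percentile(L,[0,.5,99.5,100],axis=0).round(1).tolist(),len(Q)
E
python3 -c "
from h import *
to(fr(STA,0,-42),80,97.7)
for n in('top','scene'):
  p=ctrl.get_image(n);print(n,*held(p,100,135),sep='\n ')
  if n=='top':cv2.imwrite('pics/t4.png',cv2.resize(p['color'][110:260,340:540,::-1],(800,600)))
"
```

```text
clock: 12.9
eef_pos: [573.2, -324.8, 94.7]
tool_rot: [3.139, -0.002, 1.716]
force: [0.1, 1.4, -2.0]
width: 58.3
shift [-0.18 -0.09  0.49] after turn [-0.18 -0.09  0.49] turn [ 0.02 -0.02  0.1 ] F [ 0.1  1.4 -2. ] w 58.3 clk 12.9
top
 (array([ 562.2, -257.7]), array([ 83.9, 145.3]), np.float32(8.79))
 [ 0.6 31.5]
 [-5.00000e-03 -7.00000e-03  1.19632e+02]
 [115.7 118.9 121.6]
 [[-40.2, -41.4], [-32.7, -38.3], [37.3, 103.6], [43.7, 104.3]]
 1447
scene
 (array([ 567.6, -285.3]), array([ 88.2, 199.9]), np.float32(9.93))
 [2.3 3.4]
 [-3.50000e-02 -1.90000e-02  1.34426e+02]
 [114.8 119.3 125.7]
 [[-40.4, -95.3], [-37.2, -91.1], [47.3, 102.6], [48.0, 104.6]]
 1160
```

View pics/t4.png

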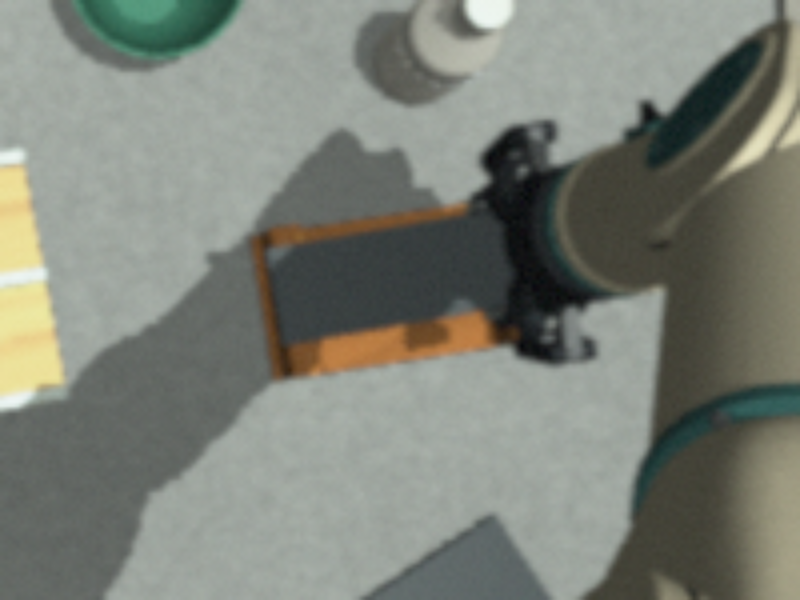

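```bash
python3 -m crank '[[[-0.07,-0.05,0.1,0.02,-0.02,0.1],[-0.06,-0.04,0.2,0,0,0],[0,0,0.3,0,0,0],[0,0,0.3,0,0,0],[0,0,0.3,0,0,0],[0,0,0.3,0,0,0],[0,0,0.2,0,0,0],[0,0,0.1,0,0,0],[0,0,0,0,0,0],[0,0,0,0,0,0]]]'
python3 -c "
from h import *
to(fr(STA,0,-41.5),26,97.7)
p=ctrl.get_image('top');print(*held(p,50,85),sep='\n ')
"
```

```text
clock: 13.83
eef_pos: [569.1, -326.0, 32.5]
tool_rot: [-3.138, -0.004, 1.707]
force: [0.3, 0.2, -1.1]
width: 58.4
shift [-0.15  0.06  0.22] after turn [-0.15  0.06  0.22] turn [-0.04 -0.04  0.01] F [ 0.3  0.2 -1.1] w 58.4 clk 13.83
(array([ 552.3, -259.1]), array([ 91.2, 146.5]), np.float32(16.35))
 [-9.4 31.4]
 [-1.0000e-02 -1.7000e-02  5.8291e+01]
 [53.8 56.7 60.2]
 [[-43.5, -47.8], [-36.4, -37.2], [32.9, 103.1], [46.0, 103.6]]
 1270
```

```bash
python3 -m crank '[[[-0.07,0.03,0,-0.04,-0.04,0],[-0.06,0.03,0,0,0,0],[0,0,0.04,0,0,0],[0,0,0.04,0,0,0],[0,0,0,0,0,0]]]'
python3 -c "
from h import *
to(fr(STA,0,-41.5),26,97.7)
p=ctrl.get_image('top');P=pts(p);c=np.array(p['color']).astype(int)
s=(c.max(2)<120)&(np.ptp(c,axis=2)<30)&(P[...,2]>46)&(P[...,2]<80)
L=np.array([inv(STA,q) for q in P[s]]);L=L[(L[:,1]>5)&(L[:,1]<130)&(abs(L[:,0])<70)]
for a in range(10,110,10):
  q=L[abs(L[:,1]-a)<5];print(a,len(q),*(np.percentile(q[:,0],[2,98]) if len(q) else []))
print(L[:,1].max())
cv2.imwrite('pics/t5.png',cv2.resize(p['color'][130:230,380:520,::-1],(770,550)))"
```

```text
clock: 14.3
eef_pos: [573.1, -331.0, 32.1]
tool_rot: [3.137, 0.003, 1.706]
force: [-0.1, 0.5, -1.4]
width: 58.3
shift [ 0.04 -0.05  0.2 ] after turn [ 0.04 -0.05  0.2 ] turn [0.04 0.03 0.01] F [-0.1  0.5 -1.4] w 58.3 clk 14.3
10 86 -25.29 29.84
20 84 -25.869999999999997 28.704000000000004
30 83 -26.908 28.244
40 87 -26.084 28.884
50 89 -27.096 28.296
60 83 -27.68 27.48
70 93 -28.748 28.447999999999997
80 78 -27.584 27.767999999999994
90 87 -28.512 28.768
100 35 -28.5 26.004
98.1
```

View pics/t5.png

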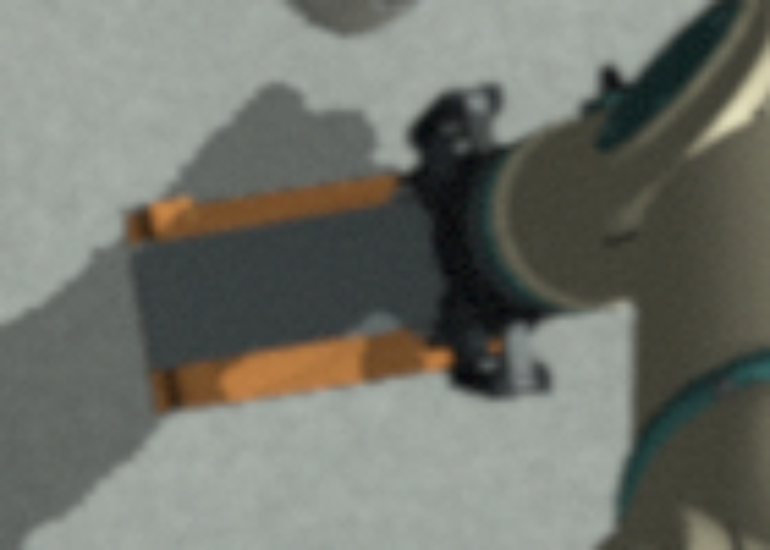

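```bash
python3 -m crank '[[[0.02,-0.03,0.04,0.04,0.03,0.1],[0,-0.03,0.04,0,0,0.08],[0,0,0.04,0,0,0],[0,0,0,0,0,0]]]'
cat > lat.py <<'E'
from h import *
to(fr(STA,0,-41.5),25.5,96.7)
p=ctrl.get_image('top');P=pts(p);c=np.array(p['color']).astype(int)
s=(c.max(2)<120)&(np.ptp(c,axis=2)<30)&(P[...,2]>43)&(P[...,2]<80)
L=np.array([np.r_[inv(STA,q),q[2]] for q in P[s]]);L=L[(L[:,1]>-125)&(L[:,1]<130)&(abs(L[:,0])<45)]
for a in range(-90,110,20):
  q=L[abs(L[:,1]-a)<6]
  if len(q)>20: print(a,len(q),np.percentile(q[:,0],[2,98]).round(1),np.mean(np.percentile(q[:,0],[2,98])).round(2),np.median(q[:,2]).round(1))
print(L[:,1].min(),L[:,1].max())
E
python3 lat.py
```

```text
clock: 14.68
eef_pos: [571.2, -330.6, 28.5]
tool_rot: [-3.142, -0.0, 1.686]
force: [-0.8, -0.5, -1.8]
width: 58.1
shift [0.01 0.01 0.1 ] after turn [0.01 0.01 0.1 ] turn [-0.   -0.   -0.02] F [-0.8 -0.5 -1.8] w 58.1 clk 14.68
-30 136 [-36.4  38.1] 0.84 52.9
-10 103 [-27.8  27.7] -0.05 52.5
10 105 [-27.2  28.5] 0.65 52.7
30 100 [-27.1  28.2] 0.55 52.5
50 102 [-27.   28.4] 0.7 53.0
70 104 [-28.   29.1] 0.53 51.9
90 107 [-28.3  29.3] 0.5 52.1
-44.3 98.9
```

Square and centred. Now I creep down to contact.

```bash
python3 -m crank '[[[0,0,0.04,0,0,0],[0,0,0.03,0,0,0],[0,0,0.02,0,0,0],[0,0,0,0,0,0]]]'
python3 -c "
from h import *
to(fr(STA,0,-41.5),25.5,96.7)"
```

```text
clock: 15.07
eef_pos: [571.2, -330.6, 25.5]
tool_rot: [-3.142, -0.0, 1.686]
force: [-0.7, 0.7, -1.6]
width: 57.9
shift [0.01 0.01 0.  ] after turn [0.01 0.01 0.  ] turn [-0.   -0.   -0.02] F [-0.7  0.7 -1.6] w 57.9 clk 15.07
```

```bash
python3 -m crank '[[[0,0,0.03,0,0,0],[0,0,0.02,0,0,0],[0,0,0,0,0,0]]]'
python3 -m crank '[[[0,0,0.02,0,0,0],[0,0,0,0,0,0]]]'
python3 lat.py
```

```text
clock: 15.32
eef_pos: [571.3, -330.6, 25.2]
tool_rot: [3.141, -0.0, 1.686]
force: [0.5, 0.0, -2.4]
width: 58.4
clock: 15.48
eef_pos: [571.5, -330.7, 25.0]
tool_rot: [3.141, -0.0, 1.686]
force: [0.3, 0.8, -0.7]
width: 58.2
shift [ 0.02 -0.   -0.02] after turn [ 0.02 -0.   -0.02] turn [ 0.01 -0.   -0.02] F [ 0.3  0.8 -0.7] w 58.2 clk 15.48
-30 146 [-39.4  41.2] 0.94 50.3
-10 107 [-27.7  28.7] 0.49 49.3
10 102 [-27.1  28.1] 0.5 49.3
30 102 [-26.7  28.5] 0.9 49.6
50 103 [-27.1  28.7] 0.79 49.4
70 104 [-26.6  29.6] 1.53 49.4
90 105 [-28.3  29.5] 0.62 49.4
-49.8 99.5
```

```bash
python3 -m crank '[[[0,0,0,0,0,0],[0,0,0,0,0,0],[0,0,0,0,0,0],[0,0,0,0,0,0]]]' -0.6
python3 -m crank '[[[0,0,0,0,0,0],[0,0,0,0,0,0],[0,0,0,0,0,0],[0,0,0,0,0,0]]]' -1
python3 lat.py
```

```text
clock: 15.87
eef_pos: [572.0, -330.9, 24.9]
tool_rot: [3.14, 0.001, 1.686]
force: [0.2, 1.1, -0.1]
width: 68.5
clock: 16.2
eef_pos: [572.1, -331.0, 24.8]
tool_rot: [3.14, 0.001, 1.686]
force: [-0.4, 0.3, -0.7]
width: 85.6
shift [ 0.03 -0.02 -0.02] after turn [ 0.03 -0.02 -0.02] turn [ 0.02  0.01 -0.02] F [-0.4  0.3 -0.7] w 85.6 clk 16.2
-30 106 [-42.4  42.1] -0.15 49.6
-10 104 [-28.1  28.2] 0.06 49.5
10 100 [-27.1  28.7] 0.81 49.7
30 104 [-26.7  28.5] 0.91 49.3
50 102 [-27.2  29. ] 0.9 49.5
70 106 [-28.   29.1] 0.51 49.5
90 108 [-28.2  29.2] 0.5 49.1
-50.3 99.2
```

Released and unmoved. Next I lift straight up and back away toward the base side.

```bash
python3 -m crank '[[[0,0,-0.1,0,0,0],[0,0,-0.2,0,0,0],[0,0,-0.4,0,0,0],[0,0,-0.6,0,0,0],[0,0,-0.8,0,0,0],[0,0,-0.9,0,0,0],[0,0,-0.9,0,0,0],[0,0,-0.8,0,0,0],[0,0,-0.5,0,0,0],[0,0,-0.2,0,0,0],[0,0,0,0,0,0]]]'
python3 -m crank '[[[0.3,0,-0.1,0,0,0],[0.7,0,-0.1,0,0,0],[0.9,0,-0.1,0,0,0],[1,0,-0.1,0,0,0],[1,0,0,0,0,0],[1,0,0,0,0,0],[1,0,0,0,0,0],[1,0,0,0,0,0],[0.8,0,0,0,0,0],[0.4,0,0,0,0,0],[0,0,0,0,0,0],[0,0,0,0,0,0]]]'
python3 lat.py
python3 -c "
from h import *
p=ctrl.get_image('top');P=pts(p)
for q in('block_center','bowl_center','sealer_center','brush_center'):
  for r in ctrl.search_frame(q,p)[:1]:
    e=r['extent'];print(q,round(r['conf'],2),np.round(e),P[int(e[1]),int(e[0])].round())
a=p['color'][110:260,370:530,::-1];p=ctrl.get_image('scene')
b=p['color'][120:270,140:300,::-1]
cv2.imwrite('pics/f.png',cv2.resize(np.hstack([a,b]),(800,375)))
m=measure(p);print(m)"
```

```text
clock: 17.17
eef_pos: [571.7, -331.5, 203.0]
tool_rot: [3.137, 0.003, 1.685]
force: [-0.1, -0.8, -0.1]
width: 85.5
clock: 18.17
eef_pos: [531.1, -70.9, 203.8]
tool_rot: [-3.123, -0.006, 1.686]
force: [-0.5, 0.3, 0.7]
width: 85.5
shift [-8.77  0.45  5.88] after turn [-8.74  0.33  5.94] turn [-0.17 -0.06 -0.01] F [-0.5  0.3  0.7] w 85.5 clk 18.17
-90 107 [-28.2  28.2] 0.01 49.4
-70 101 [-27.2  28.4] 0.6 49.4
-50 105 [-28.4  28.8] 0.22 49.6
-30 99 [-27.9  27.7] -0.1 49.6
-10 104 [-27.7  27.9] 0.09 49.3
10 87 [-27.2  27.4] 0.07 49.7
-102.1 24.5
block_center 0.77 [311. 202.  42.  34.] [515.  49.  91.]
bowl_center 0.83 [380. 102.  48.  44.] [ 787. -141.    3.]
sealer_center 0.85 [450. 122.  36.  32.] [ 704. -295.  107.]
brush_center 0.68 [270. 117.  22.  73.] [745. 158.  22.]
{'riser': ((array([550.5,  90.7]), array([164.9, 290.5]), np.float32(9.5)), np.float64(70.12820974548262)), 'strip': ((array([518.3,  80.8]), array([ 80.8, 280.5]), np.float32(9.71)), np.float64(75.42562183989298)), 'stand': ((array([ 606.9, -285. ]), array([ 20.4, 130.3]), np.float32(7.84)), np.float64(7.757181028458724)), 'bat2': ((array([ 616.7, -358.1]), array([19.8, 20.5]), np.float32(-0.32)), np.float64(44.86731478438736), array([ 617.4, -356.1,   44.8])), 'bat4': ((array([ 598.2, -212. ]), array([18.7, 20.4]), np.float32(15.07)), np.float64(44.79543816567779), array([ 598.1, -211.9,   44.7]))}
```

View pics/f.png

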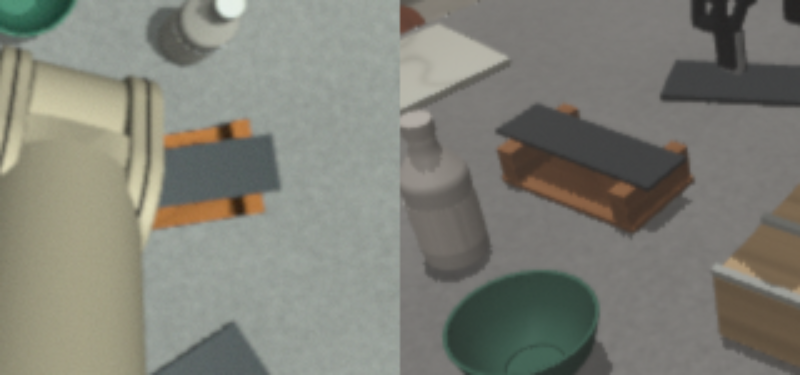

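```bash
python3 -c "
from cell import ctrl
print(ctrl.finish_job())"
```

```text
the job is handed in; nothing more can be done
None
```

The middle-sized slate strip is lying flat across both battens of the stand, released, and the job is handed in at about 18.5 s of the 54 s allowed.

I slid it along its channel with the closed fingertips until about 80 mm (40%) hung over the edge. It still lay flat there. I then gripped the overhang, lifted the strip off, lowered it onto the stand until it touched, opened the fingers and backed away.

**Placement:** The last measurements put the strip's top at 49.5 mm at all points seen. It is within about 1 mm of centre across the stand and about 1.5 mm off centre along it, and square to within about 0.5°.

**Other things:** The block, bowl, bottle and brush were found where they started, within the noise of the measurements. Force readings were only a few newtons at every check.

**Checks that failed or were partial:**
- In the last top view the arm hid the strip's riser-side end, so that end's position comes from the view just after release.
- My automatic strip detection in the scene view locked onto other dark areas near the riser, so I ignored those numbers and relied on the top-view measurements and the pictures.

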